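# Fetch the release hook and shut off the jig's air clamp

## Task

Swing wide open the yellow-lidded compartment in the row and no other, take out the bent orange-handled hook and reach with it over the green chip guard to pull the red valve lever fully over towards the guard's front wall. Keep the gripper itself off the guard and lever. Then put the hook down gently with its handle on the black mat and let go, leaving the yellow lid open, the other lids shut and everything else on the bench where it is.

Things in the scene. Friction and masses are not known exactly. Their poses are not given: they have to be found in the camera images.
- lid_yellow (a joint): opening angle of the yellow lid: 0 shut, 1.75 rad (stop) open. Hinged along the far top edge of its compartment; stiff hinge (0.14 N m friction, lid 90 g), so it stays at any angle.
- lid_yellow_hinge (a point): middle of the yellow lid's hinge axis (fixed, 71 mm above the compartment's underside, 79 mm above the bench). Its x axis points from the front of the compartment to the back, y along the hinge, z up.
- lid_yellow_tab (a point): top of the yellow lid's thumb tab: plate 36 mm wide, 8 mm thick, standing straight up from the hinge line to 78 mm above the hinge axis when shut. Pushing it away from the robot, over and down behind the hinge, swings the lid up. Square to the lid (4 mm thick, 106 mm wide, reaching 188 mm from the hinge towards the robot).
- lid_red (a joint): opening angle of the red lid: 0 shut, 1.75 rad (stop) open. Hinged along the far top edge of its compartment; stiff hinge (0.14 N m friction, lid 90 g), so it stays at any angle.
- lid_red_hinge (a point): middle of the red lid's hinge axis (fixed, 71 mm above the compartment's underside, 79 mm above the bench). Its x axis points from the front of the compartment to the back, y along the hinge, z up.
- lid_red_tab (a point): top of the red lid's thumb tab: plate 36 mm wide, 8 mm thick, standing straight up from the hinge line to 78 mm above the hinge axis when shut. Pushing it away from the robot, over and down behind the hinge, swings the lid up. Square to the lid (4 mm thick, 106 mm wide, reaching 188 mm from the hinge towards the robot).
- lid_blue (a joint): opening angle of the blue lid: 0 shut, 1.75 rad (stop) open. Hinged along the far top edge of its compartment; stiff hinge (0.14 N m friction, lid 90 g), so it stays at any angle.
- lid_blue_hinge (a point): middle of the blue lid's hinge axis (fixed, 71 mm above the compartment's underside, 79 mm above the bench). Its x axis points from the front of the compartment to the back, y along the hinge, z up.
- lid_blue_tab (a point): top of the blue lid's thumb tab: plate 36 mm wide, 8 mm thick, standing straight up from the hinge line to 78 mm above the hinge axis when shut. Pushing it away from the robot, over and down behind the hinge, swings the lid up. Square to the lid (4 mm thick, 106 mm wide, reaching 188 mm from the hinge towards the robot).
- rack: aluminium base plate, 206 (x) x 342 (y) x 8 mm, fixed, under the row of three grey compartments (110 mm pitch along its y; lid order changes). Each compartment: outside 188 (x) x 108 (y) x 70 mm, walls and floor 3 mm, inside floor 11 mm and rim 78 mm above the bench. Origin under its centre; front faces its own -x, towards the robot.
- hook: bent hook, 0.11 to 0.22 kg: orange block handle 60 (x) x 26 (y) x 60 (z) mm, standing upright; origin at the centre of its underside. An 8 mm steel rod leaves its front at z = 54 mm, runs along +x to x = 125 mm, then bends straight down to z = 0. Stands in the yellow-lidded compartment, handle to the front, rod to the back, origin about 146 mm in front of the hinge.
- station: valve station, fixed: 150 x 150 mm plate with green guard 100 mm high: front wall (4 mm thick, 150 mm wide, middle at x = -45 mm) and side walls (y = +-73 mm), open above and behind. Origin: underside, below the lever's pivot; front faces its own -x. Pivot at x = y = 0, z = 45 mm on a grey block 46 x 60 mm, 40 mm high.
- valve (a joint): red valve lever: 0 = leaning 0.5 rad away from the front guard wall (air on), 1.0 rad (stop) = leaning 0.5 rad towards the front guard wall (air off). 40 mm from pivot to crossbar; needs about 1.5 N at the bar and stays where left.
- valve_bar (a point): middle of the lever's red crossbar: 10 mm thick, 50 mm long along the station's y.
- mat: black rubber mat, fixed, 120 (x) x 200 (y) x 3 mm. Origin: centre of its underside.
- track_a: chrome heel track (channel 130 x 30 x 14 mm) lying between the row of compartments and the valve station (bystander; loose; origin at the underside unless said).
- track_b: second chrome heel track (130 x 30 x 14 mm) lying behind the row of compartments (bystander; loose; origin at the underside unless said).
- toe: red toe piece of a binding on a black foot, 95 x 58 x 40 mm, to the right of the mat (bystander; loose; origin at the underside unless said).
- awl: awl with wooden handle, 165 mm long, 20 mm high, lying behind the valve station; origin near the ferrule (bystander; loose; origin at the underside unless said).
- screw: silver tension screw, 76 mm long, 22 mm thick, lying left of the row (bystander; loose; origin at the underside unless said).
- jar: small jar with black cap, 60 mm diameter, 75 mm high, right of the valve station (bystander; loose; origin at the underside unless said).
- driver: screwdriver lying left of the row; origin under its middle (bystander; loose; origin at the underside unless said).

How it is judged:
By the outcome, as a careful person would: the job done as asked, in the order asked, and still so for the second after the job is handed in, with the robot touching nothing.
It also fails if it takes over 59 s, if anything falls off the work surface, if the arm or the gripper's body presses on something with over 40 N, if the wrist force passes 120 N, or if a joint passes its speed limit or range.

## Robot

A 6-joint arm with a two-finger parallel gripper is mounted at the origin on the work surface. World frame = base frame: x ahead of the robot, y to its left, z up, the work surface at z = 0. Lengths are in mm, angles in degrees, forces in N, time in s.
With the tool pointing down it reaches from about 300 to 850 mm from the base axis. Payload 4.2 kg.
Tool frame: the origin (TCP) lies midway between the tips of the shut fingers; the grasp point (between the pads) lies 19 mm behind it; z points along the fingers, y is the line along which they close (so a half turn about z gives the same grasp; the last joint's range is limited). The gripper opens to 91 mm and grips with 3 to 60 N. Pads are 32 mm wide; open, the fingers measure 118 mm over their backs; the gripper's body (76 mm by 178 mm) begins 60 mm behind the grasp point.
Start: joints at [-75.057, 18.312, 89.639, -0, 72.044, -1.146], TCP at [159.349, -552.495, 213.976] pointing down, gripper open.
Joint ranges: [-177.97, 177.97], [-48.28, 115.42], [12.27, 149.76], [-77.06, 257.06], [2.81, 150.46], [-146.56, 146.56]. Speed limits (degrees/s): [147.25, 147.25, 180, 180, 180, 180].

## Interface

Orientations are given as [roll, pitch, yaw] about the fixed x, y, z axes, in that order (R = Rz(yaw) Ry(pitch) Rx(roll)).
In Python, from workcell import env gives the robot as it stands.
- The arm moves only by the tool hand_motion, called after "Request:" as name(argument=value, ...), one argument or row to a line, values as JSON. Schema: {"type":"object","properties":{"steps":{"type":"array","items":{"type":"object","properties":{"xyz":{"type":"array","items":{"type":"number"},"minItems":3,"maxItems":3},"rotvec":{"type":"array","items":{"type":"number"},"minItems":3,"maxItems":3}},"additionalProperties":false},"minItems":1,"maxItems":8},"finger_gap":{"type":"number"},"grip_force":{"type":"number"},"only":{"type":"string"},"quiet":{"type":"boolean"},"lines":{"type":"string"}},"required":["steps"],"additionalProperties":false}. steps is a list of rows, 1 to 8 of them, each an object with the fields xyz (a list: dx, dy, dz in parts of the range, where 1.0 means 500 mm), rotvec (a list: a rotation vector rx, ry, rz in parts of the range, where 1.0 means 180 degrees); a field left out counts as zero; each row shifts and turns the commanded pose from where the row before left it, along the tool's axes as they then stand; what a row does not reach is not made up. A row lasts 1/10 s, in which the tool goes at most 50 mm and 8.59 degrees, less where a joint would pass 70% of its speed; a pose out of reach is approached as far as the arm can. finger_gap is the finger opening in mm, set as the call begins (left out keeps the last). The fingers move at their own pace and stop on an object; grip_force is the grip in N (left out, the last holds). Time passes only in rows, so rows that do not move let the fingers close. The tool returns the time, the measured TCP pose, the force, the opening and the grip force at its end. only (a regular expression) keeps the lines of the reply that match it, lines (a string "A,B") keeps lines A to B, and quiet returns only ok. No shift or turn number may pass 1 either way. Input that does not fit is refused with a message, and nothing moves.
- env.state(): the state, without advancing time (a new reading comes with each control period).
- env.grab_frame(name): name is "scene" or "top" or "wrist"; returns the picture (420x560x3 uint8, blue, green, red); there is no depth.
- env.camera_model(name): a dict with "fx", "fy", "cx", "cy" (pixels), "D" ([k1, k2, p1, p2, k3] as OpenCV has them; the pictures are not rectified), "T" (4x4, takes a point from camera to world coordinates). Camera axes: x right, y up, looking along -z (the intrinsics and any distortion apply to the point x, -y, -z); pixel columns grow to the right and rows downward; lengths in mm; the calibration is good to about 2 mm. A picture is of the moment at which its call begins: read the wrist's pose just before it. camera_model takes no time and is no camera call; for the wrist camera it gives the pose at the moment of the call.
- env.job_done(): hands the job in; it is judged then, once.
The state is a dict: "time_s": time; "qpos": joint angles; "qvel": joint speeds; "effort": joint torques, N m; "ee_pos": TCP position; "ee_rot": TCP orientation; "force": force on the tool from outside, world axes, zero at the start; "torque": the same for the moment, N m; "gripper_width": finger opening in mm; "gripper_force": force on a finger pad.
Only numpy, scipy, OpenCV 4.12 (cv2) and the standard library are available. Lean on these libraries where they do the work, as an engineer would, in place of code of your own. Each camera call takes 0.05 s, during which the arm holds its last target. There are 200 camera calls.

## Working session

There is one attempt and no reset: what is moved stays moved. The work goes in short steps, Python scripts to look and compute and a tool call to move; the robot and the scene stay as the last step left them, time stands still between calls to the robot, and variables do not carry over. Pictures are saved under pics/ and viewed, at most 10 in all, crops included, and the job is handed in when it is done.

```bash
ls; mkdir -p pics
```

Run:
```python
from workcell import env
import cv2,numpy as np
for n in ("scene","top"):
    cv2.imwrite(f"pics/{n}0.png",env.grab_frame(n)); m=env.camera_model(n); print(n,{k:np.round(v,2).tolist() for k,v in m.items()})
print(env.state())
```

```text
pics
workcell.py
scene {'fx': 505.05, 'fy': 505.05, 'cx': 283.05, 'cy': 200.95, 'D': [-0.09, 0.0, 0.0, 0.0, 0.0], 'T': [[0.61, -0.63, 0.48, 1248.39], [0.79, 0.49, -0.36, -491.46], [-0.01, 0.6, 0.8, 1226.13], [0.0, 0.0, 0.0, 1.0]]}
top {'fx': 502.39, 'fy': 502.39, 'cx': 271.96, 'cy': 205.24, 'D': [-0.05, 0.0, 0.0, 0.0, 0.0], 'T': [[-0.02, 0.99, -0.11, 434.42], [-1.0, -0.02, 0.02, 4.18], [0.01, 0.11, 0.99, 1613.59], [0.0, 0.0, 0.0, 1.0]]}
{'time_s': 0.1, 'qpos': array([-7.50566472e+01,  1.83470822e+01,  8.97000142e+01,  1.11730975e-04,
        7.20418262e+01, -1.14609411e+00]), 'qvel': array([-0.02476288, -0.22895491, -0.16313095, -0.00710658, -0.06569042,
       -0.02810774]), 'effort': array([ 5.29760346e-04, -4.13332236e+01, -2.32510060e+01,  7.29946489e-02,
        4.22694243e-02, -5.28780561e-05]), 'ee_pos': array([ 159.23878919, -552.04661541,  213.20926528]), 'ee_rot': array([-1.79911097e+02, -1.88482280e-03,  1.60894110e+01]), 'force': array([ 0.69596189, -0.29138127,  0.24316553]), 'torque': array([-0.03802167,  0.00043531, -0.02971126]), 'gripper_force': 0.0, 'gripper_width': 91.07789166337196}
```

View pics/scene0.png

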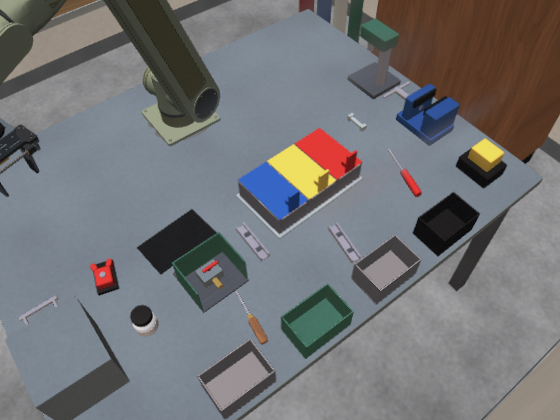

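View pics/top0.png

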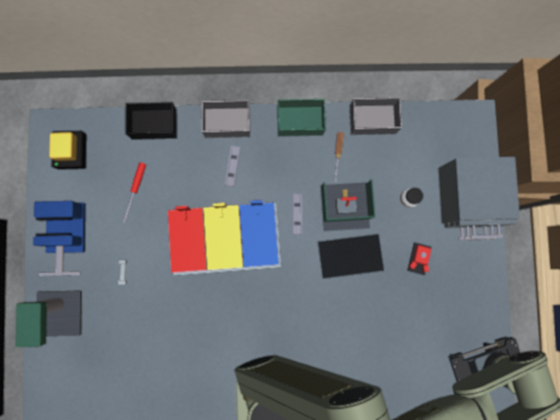

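The scene and top views show the rack with the lids, from the robot's left, in the order red, yellow, blue: yellow lid at top (222,238), its tab at (221,205). The station is at (347,203), the mat at (350,256), track_a at (297,213) and the toe at (422,258). Next I'll view an enlarged crop to pick corners.

Run:
```python
import cv2,numpy as np
t=cv2.imread("pics/top0.png")[170:285,160:390]; s=cv2.imread("pics/scene0.png")[125:310,130:370]
a=cv2.resize(t,None,fx=3.4,fy=3.4,interpolation=cv2.INTER_CUBIC); print(a.shape)
cv2.imwrite("pics/tcrop.png",a)
b=cv2.resize(s,None,fx=3.2,fy=3.2,interpolation=cv2.INTER_CUBIC);print(b.shape);cv2.imwrite("pics/scrop.png",b)
```

```text
(391, 782, 3)
(592, 768, 3)
```

View pics/tcrop.png

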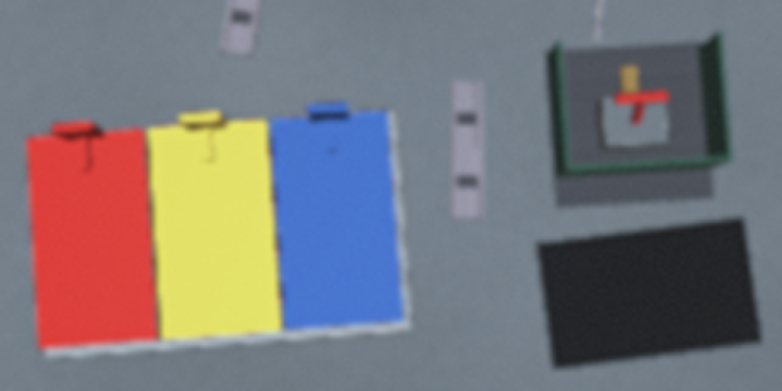

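View pics/scrop.png

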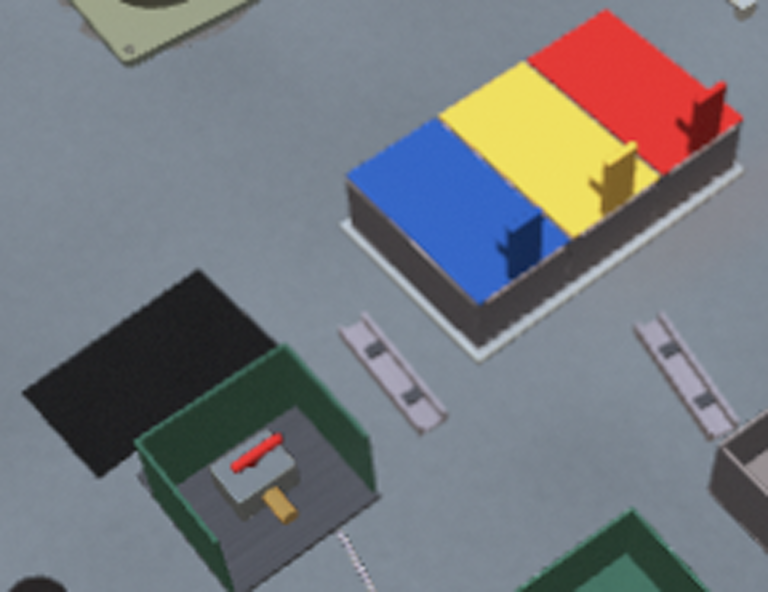

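Both crops pick out clear corners: the yellow lid (top crop (148,127),(268,119),(281,329),(161,339)), the guard top, the red bar (615-668,97), and the mat.

Create h.py:
```python
import cv2,numpy as np
from workcell import env
def ray(n,p,m=None):
    m=m or env.camera_model(n); K=np.array([[m['fx'],0,m['cx']],[0,m['fy'],m['cy']],[0,0,1.]])
    u=cv2.undistortPoints(np.array([[p]],float),K,np.array(m['D'],float))[0,0]
    T=np.array(m['T']); d=T[:3,:3]@[u[0],-u[1],-1]; return T[:3,3],d/np.linalg.norm(d)
def tri(rays):
    A=sum(np.eye(3)-np.outer(d,d) for o,d in rays); b=sum((np.eye(3)-np.outer(d,d))@o for o,d in rays)
    x=np.linalg.solve(A,b); return x,[round(float(np.linalg.norm(np.cross(x-o,d))),1) for o,d in rays]
def proj(n,P,m=None):
    m=m or env.camera_model(n); T=np.array(m['T']); c=(np.array(P,float)-T[:3,3])@T[:3,:3]*[1,-1,-1]
    K=np.array([[m['fx'],0,m['cx']],[0,m['fy'],m['cy']],[0,0,1.]])
    return cv2.projectPoints(c.reshape(-1,1,3),np.zeros(3),np.zeros(3),K,np.array(m['D'],float))[0][:,0]
def plane(r,z): o,d=r; return o+d*(z-o[2])/d[2]
tc=lambda x,y:((x+.5)/3.4+159.5,(y+.5)/3.4+169.5)
sc=lambda x,y:((x+.5)/3.2+129.5,(y+.5)/3.2+124.5)
```

Run:
```python
from h import *
P={'yFL':((161,339),(526,61)),'yFR':((281,329),(438,116)),'yBL':((148,127),(662,175)),'yBR':((268,119),(571,238)),
'rFL':((39,349),(605,10)),'bFR':((405,319),(347,178)),'bBR':((390,112),(483,303)),
'mFR':((760,341),(22,392)),'mBR':((742,219),(98,478)),'mFL':((555,367),(200,270)),
'gFL':((566,173),(287,345)),'gFR':((728,160),(138,440)),'gBL':((555,45),(368,438)),'barL':((615,98),(281,438)),'barR':((668,95),(235,467)),
'tabL':((178,113),(637,145)),'tabR':((222,111),(601,168)),
'trF':((453,217),(365,315)),'trB':((480,82),(420,430))}
for k,(a,b) in P.items():
    x,e=tri([ray('top',tc(*a)),ray('scene',sc(*b))]); print(k,np.round(x),e)
```

```text
yFL [410. 181.  86.] [1.8, 1.8]
yFR [416.  73.  86.] [0.4, 0.4]
yBL [599. 190.  88.] [1.5, 1.5]
yBR [603.  81.  86.] [0.3, 0.3]
rFL [403. 289.  84.] [0.3, 0.3]
bFR [422. -36.  83.] [1.5, 1.5]
bBR [609. -25.  86.] [4.0, 4.0]
mFR [ 391. -373.    5.] [0.1, 0.1]
mBR [ 507. -361.    1.] [0.5, 0.5]
mFL [ 373. -177.    5.] [1.6, 1.6]
gFL [ 548. -183.   94.] [1.8, 1.8]
gFR [ 556. -329.   99.] [0.6, 0.6]
gBL [ 664. -179.   93.] [0.3, 0.3]
barL [ 616. -232.   83.] [0.4, 0.4]
barR [ 617. -279.   88.] [1.8, 1.8]
tabL [602. 154. 159.] [0.4, 0.4]
tabR [602. 115. 157.] [1.8, 1.8]
trF [515. -86.  13.] [1.0, 1.0]
trB [ 642. -116.   11.] [0.5, 0.5]
```

Add to h.py:
```python
from scipy.spatial.transform import Rotation as Ro
def tot(p,rpy,s=None):
    "total shift in present tool axes, and rotvec in tool axes, to reach p,rpy"
    s=s or env.state(); R=Ro.from_euler('xyz',s['ee_rot'],degrees=True); G=Ro.from_euler('xyz',rpy,degrees=True)
    rv=(R.inv()*G).as_rotvec(degrees=True)
    print('now',np.round(s['ee_pos'],1),np.round(s['ee_rot'],1),'shift now-axes',np.round(R.inv().apply(np.array(p)-s['ee_pos']),1),'shift goal-axes',np.round(G.inv().apply(np.array(p)-s['ee_pos']),1),'rot',np.round(rv,1))
YAW=3.0; H=np.array([601,135.3,79.]); ex=np.array([np.cos(np.radians(YAW)),np.sin(np.radians(YAW)),0]); ez=np.array([0,0,1.])
```

Run:
```python
from h import *
tot(H+ex*-40+ez*58,[180,0,YAW])
r=58
def pose(th):
    ph=.3*th; t,f=np.radians([th,ph]); c=r*np.array([np.sin(t),np.cos(t)])+4*np.array([-np.cos(t),np.sin(t)])
    return c-16*np.array([np.cos(f),-np.sin(f)]),f
ths=np.linspace(0,98,13)
print(pose(0),pose(98))
for a,b in zip(ths,ths[1:]):
    (p,f),(q,g)=pose(a),pose(b); d=q-p
    print(round(a),np.round([d@[np.cos(f),-np.sin(f)],d@[-np.sin(f),-np.cos(f)],-np.degrees(g-f)],1))
```

```text
now [ 159.2 -552.   213.2] [-179.9   -0.    16.1] shift now-axes [ 576.  -546.9   77.1] shift goal-axes [ 437.1 -663.3   76.2] rot [-0.1  0.  13.1]
(array([-20.,  58.]), np.float64(0.0)) (array([44.05281941,  3.74349248]), np.float64(0.5131268000863328))
0 [ 8.3 -0.7 -2.4]
8 [ 8.3  0.2 -2.4]
16 [ 8.1  1.  -2.4]
24 [ 7.9  1.8 -2.4]
33 [ 7.6  2.6 -2.4]
41 [ 7.3  3.3 -2.4]
49 [ 6.8  4.  -2.4]
57 [ 6.3  4.7 -2.4]
65 [ 5.8  5.3 -2.5]
74 [ 5.2  5.8 -2.4]
82 [ 4.5  6.3 -2.5]
90 [ 3.8  6.7 -2.4]
```

The rows are not in the units I measure in: shifts go in shares of 500 mm and turns go in shares of 180 degrees. I convert before sending: -41 mm / 500 = -0.082, 27 mm / 500 = 0.054, 6.55 degrees / 180 = 0.0364.

Request:
hand_motion(
  steps=[
    {"rotvec":[0, 0, 0.0364]},
    {"rotvec":[0, 0, 0.0364]},
    {"xyz":[0.054, -0.082, 0]},
    {"xyz":[0.054, -0.082, 0]},
    {"xyz":[0.054, -0.082, 0]},
    {"xyz":[0.054, -0.082, 0]},
    {"xyz":[0.054, -0.082, 0]},
    {"xyz":[0.054, -0.082, 0]},
  ],
  finger_gap=0,
)

```text
time_s: 0.9
ee_pos: [308.7, -296.5, 213.8]
ee_rot: [-180.0, -0.0, 2.9]
force: [0.6, -0.7, -0.6]
gripper_width: 29.8
gripper_force: 0.0
```

Request:
hand_motion(
  steps=[
    {"xyz":[0.054, -0.082, 0]},
    {"xyz":[0.054, -0.082, 0]},
    {"xyz":[0.054, -0.082, 0]},
    {"xyz":[0.054, -0.082, 0]},
    {"xyz":[0.054, -0.082, 0]},
    {"xyz":[0.054, -0.082, 0]},
    {"xyz":[0.054, -0.082, 0]},
  ],
)

```text
time_s: 1.6
ee_pos: [482.5, 0.1, 213.7]
ee_rot: [180.0, 0.0, 3.0]
force: [1.1, -0.8, 0.5]
gripper_width: 0.5
gripper_force: 0.0
```

```bash
python3 -c "
from h import *
tot(H+ex*-40+ez*58,[180,0,YAW])"
```

```text
now [4.825e+02 1.000e-01 2.137e+02] [180.   0.   3.] shift now-axes [  85.5 -128.8   76.7] shift goal-axes [  85.4 -128.8   76.7] rot [0. 0. 0.]
```

To row units: -40 mm / 500 = -0.08, 35 mm / 500 = 0.07.

Request:
hand_motion(
  steps=[
    {"xyz":[0.04, -0.08, 0]},
    {"xyz":[0.04, -0.08, 0]},
    {"xyz":[0.02, -0.02, 0]},
    {"xyz":[0, 0, 0.07]},
    {},
    {},
  ],
)

```text
time_s: 2.2
ee_pos: [526.7, 89.9, 178.6]
ee_rot: [180.0, 0.1, 3.0]
force: [-0.3, -0.2, -0.5]
gripper_width: 0.7
gripper_force: 0.0
```

```bash
python3 -c "
from h import *
tot(H+ex*-40+ez*58,[180,0,YAW]); print(np.round(env.camera_model('wrist')['T'],2))
cv2.imwrite('pics/w1.png',env.grab_frame('wrist'))"
```

```text
now [526.7  89.9 178.6] [1.8e+02 1.0e-01 3.0e+00] shift now-axes [ 36.7 -41.5  41.5] shift goal-axes [ 36.6 -41.5  41.6] rot [ 0.   0.1 -0. ]
[[ 5.0000e-02  9.7000e-01  2.4000e-01  5.9359e+02]
 [-1.0000e+00  5.0000e-02  1.0000e-02  9.4080e+01]
 [ 0.0000e+00 -2.4000e-01  9.7000e-01  3.4915e+02]
 [ 0.0000e+00  0.0000e+00  0.0000e+00  1.0000e+00]]
```

View pics/w1.png

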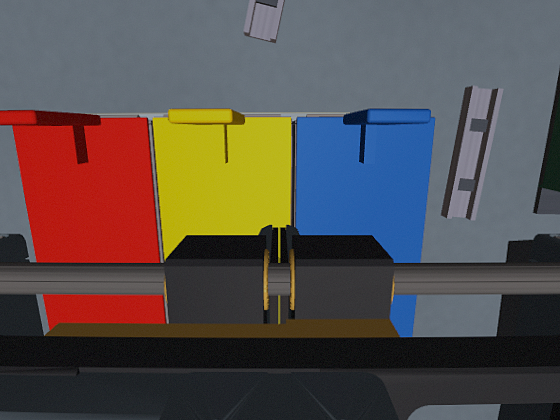

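The wrist view shows the yellow tab top at columns 170–244, rows 109–122, and the lid's back corners near (153,119) and (294,118). I'll check these against the model.

```bash
python3 -c "
from h import *
for p,z in [((170,121),157),((244,121),157),((153,119),81),((294,118),81),((17,119),81),((434,118),81)]: print(p,np.round(plane(ray('wrist',p),z),1))
print(np.round(proj('wrist',[H+ez*78-ex*4+18*np.array([-.05,1,0]),H+ez*78-ex*4-18*np.array([-.05,1,0])]),1))"
```

```text
(170, 121) [595.9 154.3 157. ]
(244, 121) [597.8 113.3 157. ]
(153, 119) [597.5 191.2  81. ]
(294, 118) [603.6  82.6  81. ]
(17, 119) [592.9 298.4  81. ]
(434, 118) [609.5 -25.5  81. ]
[[172.2 120.7]
 [237.2 120.5]]
```

To row units: -21 mm / 500 = -0.042, 20 mm / 500 = 0.04.

Request:
hand_motion(
  steps=[
    {"xyz":[0.032, -0.042, 0]},
    {"xyz":[0.032, -0.042, 0.042]},
    {"xyz":[0.01, 0, 0.04]},
    {},
    {"xyz":[0.02, 0, 0]},
    {"xyz":[0.018, 0, 0]},
    {},
  ],
)

```text
time_s: 2.95
ee_pos: [582.8, 135.0, 139.4]
ee_rot: [-180.0, -0.2, 2.9]
force: [-0.2, 0.1, -0.9]
gripper_width: 0.5
gripper_force: 0.0
```

```bash
python3 -c "
from h import *
tot(H+ex*-20+ez*58,[180,0,YAW])"
```

```text
now [582.8 135.  139.4] [-180.    -0.2    2.9] shift now-axes [-1.8  0.7  2.4] shift goal-axes [-1.8  0.7  2.4] rot [-0.  -0.2 -0.1]
```

To row units: 8.3 mm / 500 = 0.0166, 8.1 mm / 500 = 0.0162, -2.4 degrees / 180 = -0.0133.

Request:
hand_motion(
  steps=[
    {"xyz":[0.014, 0, 0], "rotvec":[0, -0.0133, 0]},
    {"xyz":[0.0166, 0, 0.0004], "rotvec":[0, -0.0133, 0]},
    {"xyz":[0.0162, 0, 0.002], "rotvec":[0, -0.0133, 0]},
    {"xyz":[0.0158, 0, 0.004], "rotvec":[0, -0.0133, 0]},
    {"xyz":[0.0152, 0, 0.0052], "rotvec":[0, -0.0133, 0]},
    {"xyz":[0.0146, 0, 0.0066], "rotvec":[0, -0.0133, 0]},
    {},
  ],
)

```text
time_s: 3.65
ee_pos: [626.5, 137.3, 123.2]
ee_rot: [180.0, 14.4, 2.9]
force: [0.0, -0.7, -0.0]
gripper_width: 0.5
gripper_force: 0.2
```

Request:
hand_motion(
  steps=[
    {"xyz":[0.0136, 0, 0.008], "rotvec":[0, -0.0133, 0]},
    {"xyz":[0.0126, 0, 0.0094], "rotvec":[0, -0.0133, 0]},
    {"xyz":[0.0116, 0, 0.0106], "rotvec":[0, -0.0133, 0]},
    {"xyz":[0.0104, 0, 0.0116], "rotvec":[0, -0.0133, 0]},
    {"xyz":[0.009, 0, 0.0126], "rotvec":[0, -0.0133, 0]},
    {"xyz":[0.0076, 0, 0.014], "rotvec":[0, -0.0133, 0]},
    {"xyz":[0, 0, 0.004]},
    {},
  ],
)

```text
time_s: 4.45
ee_pos: [643.4, 138.6, 81.2]
ee_rot: [180.0, 28.6, 3.0]
force: [-0.5, -0.3, -1.1]
gripper_width: 0.6
gripper_force: 0.0
```

```bash
python3 -c "
from h import *
tot(H+ex*44+ez*4,[180,0,YAW])"
```

```text
now [643.4 138.6  81.2] [180.   28.6   3. ] shift now-axes [ 0.5  1.1 -2.3] shift goal-axes [ 1.5  1.1 -1.8] rot [-0.  28.6 -0. ]
```

```bash
python3 -c "
from h import *
s=env.grab_frame('scene')[90:280,200:440]; cv2.imwrite('pics/s2.png',cv2.resize(s,None,fx=2.5,fy=2.5))"
```

```text
(no output)
```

View pics/s2.png

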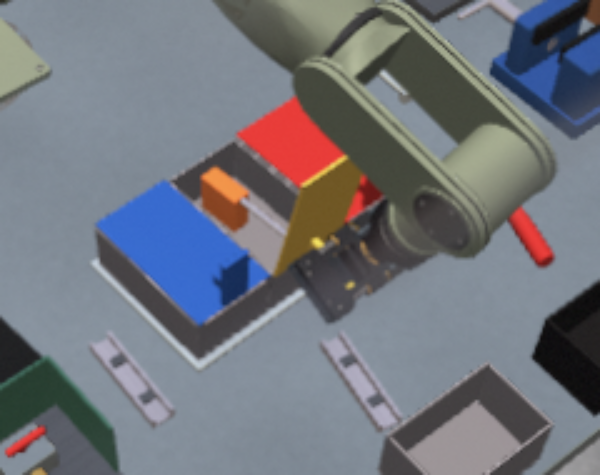

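Lid is open past vertical, with the orange hook visible inside at about (225,200) and the red and blue lids still shut. Next I'll retreat along the tool axis, then go up and over.

To row units: -35 mm / 500 = -0.07, -30 mm / 500 = -0.06.

Request:
hand_motion(
  steps=[
    {"xyz":[0, 0, -0.06]},
    {"xyz":[0, 0, -0.06]},
    {"xyz":[0, 0, -0.06]},
    {"xyz":[0, 0, -0.06]},
    {"xyz":[-0.038, 0, -0.07]},
    {"xyz":[-0.038, 0, -0.07]},
    {"xyz":[-0.038, 0, -0.07]},
    {"xyz":[-0.038, 0, -0.07]},
  ],
  finger_gap=50,
)

```text
time_s: 5.3
ee_pos: [694.4, 140.7, 344.2]
ee_rot: [-180.0, 28.5, 3.0]
force: [36.4, 5.8, 35.0]
gripper_width: 49.7
gripper_force: 0.0
```

Request:
hand_motion(
  steps=[
    {"xyz":[-0.07, 0, -0.04], "rotvec":[0, 0.04, 0]},
    {"xyz":[-0.08, 0, -0.03], "rotvec":[0, 0.04, 0]},
    {"xyz":[-0.09, 0, -0.02], "rotvec":[0, 0.04, 0]},
    {"xyz":[-0.09, 0, -0.01], "rotvec":[0, 0.0389, 0]},
    {"xyz":[-0.09, 0, 0]},
    {"xyz":[-0.09, 0, 0]},
    {"xyz":[-0.04, 0, 0]},
    {},
  ],
)

```text
time_s: 6.1
ee_pos: [446.8, 127.7, 438.2]
ee_rot: [-179.9, 0.3, 3.0]
force: [0.7, 0.4, 0.2]
gripper_width: 49.9
gripper_force: 0.0
```

```bash
python3 -c "
from h import *
tot([400,128,340],[180,0,YAW])"
```

```text
now [446.8 127.7 438.2] [-179.9    0.3    3. ] shift now-axes [-46.3  -2.5  98.5] shift goal-axes [-46.8  -2.7  98.2] rot [-0.1  0.3  0. ]
```

To row units: -30 mm / 500 = -0.06, 20 mm / 500 = 0.04.

Request:
hand_motion(
  steps=[
    {"xyz":[-0.06, 0, 0.04]},
    {"xyz":[-0.034, 0, 0.04]},
    {"xyz":[0, 0, 0.02]},
    {},
    {},
  ],
)

```text
time_s: 6.6
ee_pos: [404.4, 125.9, 386.4]
ee_rot: [-180.0, 0.5, 2.9]
force: [1.1, 0.5, 0.4]
gripper_width: 50.4
gripper_force: 0.0
```

```bash
python3 -c "
from h import *
np.save('w2T.npy',env.camera_model('wrist')['T']); f=env.grab_frame('wrist'); t=env.grab_frame('top');s=env.grab_frame('scene')
cv2.imwrite('pics/w2.png',f);cv2.imwrite('pics/t2.png',t);cv2.imwrite('pics/s2b.png',s)
print(env.state()['ee_pos'],env.state()['ee_rot'],env.state()['force'])
a=np.hstack([cv2.resize(f,(460,345)),cv2.resize(s[100:260,200:358],(340,345))]);cv2.imwrite('pics/w2v.png',a)"
```

```text
[404.2053577  125.90666111 386.53457508] [-179.95162682    0.51308154    2.94356077] [-0.62690475 -0.34413118  0.97244286]
```

View pics/w2v.png

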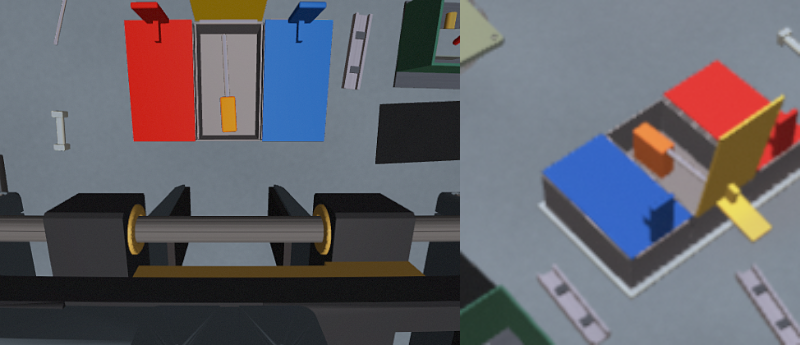

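The wrist view shows the hook handle at about (229,114) in the view (full-picture (279,139)), with the rod running up-left. The lid stands open and the tab is lying back.

Run:
```python
from h import *
m=dict(env.camera_model('wrist')); 
f=cv2.imread('pics/w2.png'); s=cv2.imread('pics/s2b.png')
def ext(im,box,scale,name):
    x0,y0,x1,y1=box; c=im[y0:y1,x0:x1]; return cv2.resize(c,None,fx=scale,fy=scale,interpolation=cv2.INTER_CUBIC)
h=cv2.cvtColor(f,cv2.COLOR_BGR2HSV); msk=((h[...,0]>5)&(h[...,0]<22)&(h[...,1]>150)&(h[...,2]>90)).astype('u1')
msk[:,:200]=0;msk[200:]=0;msk[:80]=0
vals=h[...,2][msk>0]; print(np.histogram(vals,8))
c=max(cv2.findContours(msk,0,2)[0],key=cv2.contourArea); print('wrist',cv2.minAreaRect(c),cv2.boundingRect(c))
top=(msk>0)&(h[...,2]>200); c=max(cv2.findContours(top.astype('u1'),0,2)[0],key=cv2.contourArea); b=cv2.boxPoints(cv2.minAreaRect(c)); print('top',b,cv2.contourArea(c))
for z in (71,):
    print([np.round(plane(ray('wrist',p,m),z),1) for p in b])
a=ext(f,(225,20,335,190),3.4,0); b=ext(s,(250,140,330,215),4.8,0); print(a.shape,b.shape)
H_=max(a.shape[0],b.shape[0]); o=np.zeros((H_,a.shape[1]+b.shape[1],3),'u1'); o[:a.shape[0],:a.shape[1]]=a; o[:b.shape[0],a.shape[1]:]=b; cv2.imwrite('pics/hk.png',o); print(o.shape)
```

```text
(array([  3,   3,   5,  10,  24,  20, 631,  65]), array([150., 158., 166., 174., 182., 190., 198., 206., 214.]))
wrist ((277.77239990234375, 138.63104248046875), (42.92580032348633, 17.792774200439453), 86.633544921875) (268, 117, 20, 44)
top [[268.69263 118.08169]
 [285.0039  117.06225]
 [287.64203 159.27237]
 [271.33075 160.29181]] 624.0
[array([483.2, 144.7,  71. ]), array([485.7, 122.2,  71. ]), array([427.9, 115.2,  71. ]), array([425.3, 138.4,  71. ])]
(578, 374, 3) (360, 384, 3)
(578, 758, 3)
```

View pics/hk.png

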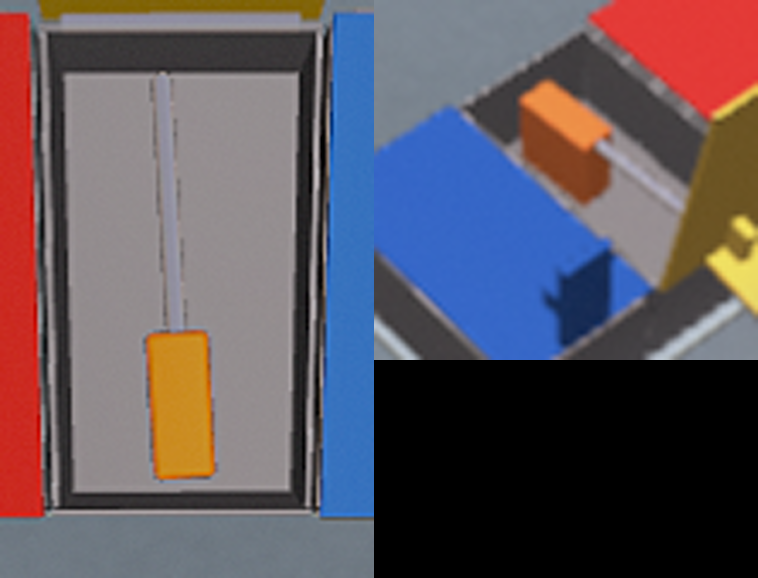

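The enlarged crop shows the handle's top-face corners: wrist crop (147,335), (208,331), (215,473) and (157,479); scene crop (171,80), (146,97), (236,132) and (213,152).

Run:
```python
from h import *
w=lambda x,y:((x+.5)/3.4+224.5,(y+.5)/3.4+19.5); s=lambda x,y:((x+.5)/4.8+249.5,(y+.5)/4.8+139.5)
W=[(147,335),(208,331),(215,473),(157,479)]; S=[(236,132),(213,152),(146,97),(171,80)]
X=[]
for a,b in zip(W,S):
    x,e=tri([ray('wrist',w(*a)),ray('scene',s(*b))]); p=plane(ray('wrist',w(*a)),71); X.append(p); print(np.round(x),e,np.round(p,1))
X=np.array(X); print(X.mean(0)); d=X[0]+X[1]-X[2]-X[3]; print('len',np.hypot(*d[:2])/2,'yaw',np.degrees(np.arctan2(d[1],d[0])))
# rod end, bend at z=65
q=plane(ray('wrist',w(162,74)),65);print('bend',q, 'yaw',np.degrees(np.arctan2(*(q-X.mean(0))[[1,0]])))
c=X.mean(0); c[2]=11+24+8; 
yaw=float(np.degrees(np.arctan2(d[1],d[0]))); tot(c,[180,0,7.5])
```

```text
[483. 145.  68.] [0.6, 0.6] [483.  145.8  71. ]
[487. 122.  69.] [1.0, 1.0] [485.9 121.1  71. ]
[429. 115.  74.] [0.2, 0.2] [428.6 114.9  71. ]
[424. 139.  70.] [0.6, 0.6] [424.9 139.1  71. ]
[455.60319007 130.20498905  71.        ]
len 58.06761658727378 yaw 6.370404122796446
bend [582.93615582 144.47822662  65.        ] yaw 6.395803721936353
now [404.2 125.9 386.5] [-180.     0.5    2.9] shift now-axes [ 54.6  -1.4 343.1] shift goal-axes [ 51.5   2.4 343.5] rot [-0.1  0.5 -4.6]
```

To row units: 48 mm / 500 = 0.096, 40 mm / 500 = 0.08, -3.5 degrees / 180 = -0.0194.

Request:
hand_motion(
  steps=[
    {"rotvec":[0, 0.0028, -0.0194]},
    {"xyz":[0.052, 0.002, 0.08]},
    {"xyz":[0.052, 0.001, 0.096]},
    {"xyz":[0, 0, 0.096]},
    {"xyz":[0, 0, 0.096]},
    {"xyz":[0, 0, 0.096]},
    {"xyz":[0, 0, 0.08]},
    {},
  ],
)

```text
time_s: 7.55
ee_pos: [449.0, 129.1, 113.6]
ee_rot: [180.0, 0.7, 6.4]
force: [0.6, -0.1, 0.7]
gripper_width: 49.9
gripper_force: 0.0
```

```bash
python3 -c "
from h import *
tot([455.6,130.2,33],[180,0,6.4])"
```

```text
now [449.  129.1 113.6] [180.    0.7   6.4] shift now-axes [ 7.7 -0.4 80.6] shift goal-axes [ 6.7 -0.3 80.6] rot [0.  0.7 0. ]
```

To row units: 30 mm / 500 = 0.06, 25 mm / 500 = 0.05, 0.7 degrees / 180 = 0.0039.

Request:
hand_motion(
  steps=[
    {"xyz":[0.0134, 0, 0.05], "rotvec":[0, 0.0039, 0]},
    {"xyz":[0, 0, 0.06]},
    {"xyz":[0, 0, 0.05]},
    {},
    {},
  ],
)

```text
time_s: 8.05
ee_pos: [461.3, 131.5, 39.7]
ee_rot: [-179.9, -0.8, 6.5]
force: [0.8, -0.5, 0.0]
gripper_width: 49.8
gripper_force: 0.0
```

Request:
hand_motion(
  steps=[
    {},
    {},
    {},
    {},
    {},
    {},
    {},
  ],
  finger_gap=15,
  grip_force=45,
)

```text
time_s: 8.75
ee_pos: [460.0, 131.1, 38.9]
ee_rot: [-179.9, -0.7, 6.5]
force: [-0.4, -0.2, 5.8]
gripper_width: 26.1
gripper_force: 45.0
```

```bash
python3 -c "
from h import *
tot([455.6,130.2,33],[180,0,6.4])"
```

```text
now [460.  131.1  38.9] [-179.9   -0.7    6.5] shift now-axes [-4.6  0.4  5.9] shift goal-axes [-4.5  0.4  5.9] rot [-0.1 -0.7  0.1]
```

To row units: -30 mm / 500 = -0.06, -25 mm / 500 = -0.05.

Request:
hand_motion(
  steps=[
    {"xyz":[0, 0, -0.02]},
    {"xyz":[0, 0, -0.04]},
    {"xyz":[0, 0, -0.06]},
    {"xyz":[0, 0, -0.06]},
    {"xyz":[0, 0, -0.06]},
    {"xyz":[0, 0, -0.06]},
    {"xyz":[0, 0, -0.05]},
    {},
  ],
  grip_force=55,
)

```text
time_s: 9.55
ee_pos: [459.3, 131.1, 216.5]
ee_rot: [-179.9, -1.0, 6.5]
force: [0.3, -0.6, -1.3]
gripper_width: 25.9
gripper_force: 55.0
```

Run:
```python
from h import *
tot([513,-268,222],[180,0,3.1])
for a,b in [((630,66),(290,520)),((630,90),(272,490))]:
    x,e=tri([ray('top',tc(*a)),ray('scene',sc(*b))]); print('brass',np.round(x),e)
```

```text
now [459.3 131.1 216.5] [-179.9   -1.     6.5] shift now-axes [  8.6 402.6  -6.2] shift goal-axes [ 32.  401.4  -5.5] rot [-0.2 -1.   3.4]
brass [ 653. -256.   24.] [0.9, 0.9]
brass [ 628. -254.   38.] [0.4, 0.4]
```

To row units: 40 mm / 500 = 0.08, 35 mm / 500 = 0.07, 3.4 degrees / 180 = 0.0189.

Request:
hand_motion(
  steps=[
    {"rotvec":[0, -0.005, 0.0189]},
    {"xyz":[0.004, 0.04, 0]},
    {"xyz":[0.004, 0.07, 0]},
    {"xyz":[0.006, 0.08, 0]},
    {"xyz":[0.006, 0.08, 0]},
    {"xyz":[0.006, 0.08, 0]},
    {"xyz":[0.006, 0.08, 0]},
    {"xyz":[0.006, 0.08, 0]},
  ],
)

```text
time_s: 10.35
ee_pos: [489.0, -124.4, 211.0]
ee_rot: [-179.9, 0.4, 3.0]
force: [0.2, -0.0, -2.1]
gripper_width: 25.7
gripper_force: 55.0
```

Request:
hand_motion(
  steps=[
    {"xyz":[0.006, 0.08, 0]},
    {"xyz":[0.006, 0.08, 0]},
    {"xyz":[0.006, 0.07, 0]},
    {"xyz":[0.004, 0.04, 0]},
    {"xyz":[0.004, 0.024, 0]},
    {},
    {},
    {},
  ],
)

```text
time_s: 11.15
ee_pos: [510.8, -267.6, 212.4]
ee_rot: [-179.9, 0.3, 3.1]
force: [0.9, 0.3, -3.1]
gripper_width: 25.7
gripper_force: 55.0
```

Run:
```python
from h import *
tot([513,-268,222],[180,0,3.1])
f=env.grab_frame('wrist'); t=env.grab_frame('top');s=env.grab_frame('scene')
cv2.imwrite('pics/w3.png',f);cv2.imwrite('pics/t3.png',t);cv2.imwrite('pics/s3.png',s)
a=np.hstack([cv2.resize(f,(440,330)),cv2.resize(s[190:330,150:300],(354,330))]);cv2.imwrite('pics/w3v.png',a)
```

```text
now [ 510.8 -267.6  212.4] [-179.9    0.3    3.1] shift now-axes [ 2.1  0.5 -9.6] shift goal-axes [ 2.2  0.5 -9.6] rot [-0.1  0.3  0. ]
```

View pics/w3v.png

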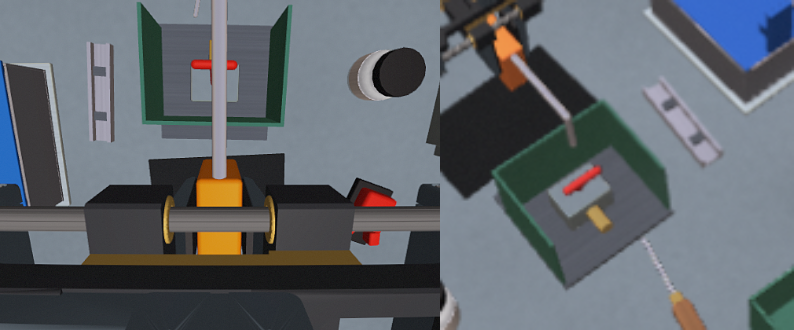

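The wrist view shows the rod running straight up at column ~218 over the front wall towards the bar (192–238, row 65). The scene crop shows the rod's bent tip at about (573,146), in front of the lever. Next I'll check the model's projections of the tip and the bar.

Run:
```python
from h import *
k=560/440
for p,z in [((192,64),80),((238,66),80),((143,124),100),((284,122),100),((141,6),100),((291,8),100)]: print(p,np.round(plane(ray('wrist',(p[0]*k,p[1]*k)),z),1))
s=env.state(); R=Ro.from_euler('xyz',s['ee_rot'],degrees=True).as_matrix()
# hook in tool frame: handle centre 4.4 behind TCP, underside 27.9 below, tool y flipped
for nm,q in [('bend',(120.6,0,27.9-54)),('tip',(120.6,0,27.9)),('rodfront',(25.6,0,27.9-54)),('topfrontL',(25.6,-13,27.9-60))]:
    P=s['ee_pos']+R@np.array(q); print(nm,np.round(P,1),np.round(proj('scene',[P])[0],1),'wrist',np.round(proj('wrist',[P])[0]*[1/k,1/k],1))
sx,sy=206.4,251.9; print('tip ray at x..', [np.round(plane(ray('scene',(sx,sy)),z),1) for z in (180,184,188)])
print([np.round(plane(ray('scene',(206.4,241.3)),z),1) for z in (236,240)])
```

```text
(192, 64) [ 615.2 -232.5   80. ]
(238, 66) [ 615.9 -282.1   80. ]
(143, 124) [ 550.2 -184.7  100. ]
(284, 122) [ 560.3 -333.3  100. ]
(141, 6) [ 663.4 -183.7  100. ]
(291, 8) [ 669.4 -328.3  100. ]
bend [ 631.5 -261.5  238.2] [203.1 239.4] wrist [220.3 -11.3]
tip [ 631.3 -261.5  184.2] [206.1 251.4] wrist [219.9  21.3]
rodfront [ 536.7 -266.7  238.6] [180.3 214.1] wrist [220.2 176.8]
topfrontL [ 536.  -253.8  244.6] [184.4 209.7] wrist [196.3 179.8]
tip ray at x.. [array([ 630.5, -260.6,  180. ]), array([ 632.8, -261.5,  184. ]), array([ 635.2, -262.4,  188. ])]
[array([ 639.3, -257.6,  236. ]), array([ 641.7, -258.6,  240. ])]
```

To row units: 25 mm / 500 = 0.05, 20 mm / 500 = 0.04, 0.3 degrees / 180 = 0.0017.

Request:
hand_motion(
  steps=[
    {"xyz":[0.006, 0, 0.02], "rotvec":[0, 0.0017, 0]},
    {"xyz":[0, 0, 0.05]},
    {"xyz":[0, 0, 0.05]},
    {"xyz":[0, 0, 0.05]},
    {"xyz":[0, 0, 0.04]},
    {"xyz":[0, 0, 0.026]},
    {},
    {},
  ],
)

```text
time_s: 12.1
ee_pos: [514.3, -268.9, 94.7]
ee_rot: [-180.0, -0.1, 3.1]
force: [-0.2, 0.7, -2.4]
gripper_width: 26.0
gripper_force: 55.0
```

Run:
```python
from h import *
s=env.state(); R=Ro.from_euler('xyz',s['ee_rot'],degrees=True).as_matrix()
tot([513,-268,88.5],[180,0,3.1]); print('tip',s['ee_pos']+R@[120.6,0,27.9],'rodfront',s['ee_pos']+R@[25.6,0,27.9-54])
```

```text
now [ 514.3 -268.9   94.7] [-1.8e+02 -1.0e-01  3.1e+00] shift now-axes [-1.3 -1.   6.2] shift goal-axes [-1.3 -1.   6.2] rot [-0.  -0.1 -0. ]
tip [ 634.7853588  -262.480447     66.90586167] rodfront [ 539.87171495 -267.60020802  120.81493566]
```

To row units: -6 mm / 500 = -0.012, -5 mm / 500 = -0.01.

Request:
hand_motion(
  steps=[
    {"xyz":[0, 0, 0.01]},
    {},
    {"xyz":[-0.01, 0, 0]},
    {"xyz":[-0.012, 0, 0]},
    {"xyz":[-0.012, 0, 0]},
    {"xyz":[-0.012, 0, 0]},
    {"xyz":[-0.012, 0, 0]},
    {},
  ],
)

```text
time_s: 12.9
ee_pos: [483.5, -270.3, 89.3]
ee_rot: [-179.9, 0.1, 3.0]
force: [1.3, 0.3, -2.5]
gripper_width: 26.0
gripper_force: 55.0
```

Request:
hand_motion(
  steps=[
    {"xyz":[-0.01, 0, 0]},
    {"xyz":[-0.01, 0, 0]},
    {"xyz":[-0.008, 0, 0]},
    {},
  ],
)

```text
time_s: 13.3
ee_pos: [470.2, -271.8, 89.5]
ee_rot: [-180.0, 0.0, 3.0]
force: [0.1, -3.7, -0.9]
gripper_width: 25.9
gripper_force: 55.0
```

Request:
hand_motion(
  steps=[
    {"xyz":[-0.008, 0, 0]},
    {"xyz":[-0.004, 0, 0]},
    {},
  ],
)

```text
time_s: 13.6
ee_pos: [468.4, -271.9, 89.3]
ee_rot: [180.0, -0.4, 3.0]
force: [11.6, -1.0, -8.8]
gripper_width: 25.8
gripper_force: 55.0
```

Run:
```python
from h import *
s=env.state(); R=Ro.from_euler('xyz',s['ee_rot'],degrees=True).as_matrix()
print('tip',s['ee_pos']+R@[120.6,0,27.9],s['force'])
```

```text
tip [ 589.08480312 -265.58211192   62.33020611] [11.5835319  -0.99158303 -8.81351836]
```

The rows are not in the units I measure in: shifts go in shares of 500 mm and turns go in shares of 180 degrees. I convert before sending: -3 mm / 500 = -0.006.

Request:
hand_motion(
  steps=[
    {"xyz":[-0.006, 0, 0]},
    {},
    {},
  ],
)

```text
time_s: 13.9
ee_pos: [468.0, -272.0, 89.3]
ee_rot: [179.9, -0.7, 3.0]
force: [18.9, -0.6, -12.8]
gripper_width: 25.9
gripper_force: 55.0
```

Create bar.py:
```python
from h import *
import sys
for n,box in (('scene',(180,245,235,300)),('top',(335,185,365,215))):
    f=env.grab_frame(n); cv2.imwrite(f'pics/{n}_{sys.argv[1]}.png',f); x0,y0,x1,y1=box; h=cv2.cvtColor(f[y0:y1,x0:x1],cv2.COLOR_BGR2HSV)
    m=(((h[...,0]<6)|(h[...,0]>174))&(h[...,1]>140)&(h[...,2]>90)); ys,xs=np.nonzero(m); print(n,len(xs))
    if len(xs):
        p=(xs.mean()+x0,ys.mean()+y0); print(np.round(p,1),np.round(plane(ray(n,p),80),1))
for c in ([615.5,-256.5,80],[577.3,-258.5,80]): print(np.round(proj('scene',[c])[0],1),np.round(proj('top',[c])[0],1))
```

```bash
python3 bar.py a; python3 -c "
from h import *
print(env.state()['force'],env.state()['ee_pos'])"
```

```text
scene 95
[203.9 259.8] [ 587.7 -256.7   80. ]
top 31
[347.3 209.6] [ 580.7 -252.7   80. ]
[209.7 267.1] [348.1 198.4]
[201.2 257.4] [349.2 210.7]
[ 18.91152056  -1.04159354 -12.92626157] [ 468.08179879 -272.01978025   89.32294316]
```

To row units: -30 mm / 500 = -0.06, -25 mm / 500 = -0.05.

Request:
hand_motion(
  steps=[
    {"xyz":[0.016, 0, 0]},
    {"xyz":[0.016, 0, 0]},
    {"xyz":[0.012, 0, 0]},
    {},
    {"xyz":[0, 0, -0.03]},
    {"xyz":[0, 0, -0.05]},
    {"xyz":[0, 0, -0.06]},
    {"xyz":[0, 0, -0.06]},
  ],
)

```text
time_s: 14.8
ee_pos: [482.8, -269.8, 189.9]
ee_rot: [-179.8, 0.1, 3.1]
force: [1.5, -0.0, -2.7]
gripper_width: 25.7
gripper_force: 55.0
```

Request:
hand_motion(
  steps=[
    {"xyz":[-0.04, 0, -0.04]},
    {"xyz":[-0.06, 0, 0]},
    {},
  ],
)

```text
time_s: 15.1
ee_pos: [430.3, -272.3, 209.8]
ee_rot: [-179.9, 0.1, 3.0]
force: [1.1, -0.8, -3.3]
gripper_width: 25.9
gripper_force: 55.0
```

```bash
python3 bar.py b
```

Run:
```python
from h import *
f=cv2.imread('pics/top0.png')[185:215,335:365]; h=cv2.cvtColor(f,cv2.COLOR_BGR2HSV)
m=(((h[...,0]<6)|(h[...,0]>174))&(h[...,1]>140)&(h[...,2]>90)); ys,xs=np.nonzero(m); p=(xs.mean()+335,ys.mean()+185); print('before top',len(xs),plane(ray('top',p),80))
f=cv2.imread('pics/scene0.png')[245:300,180:235]; h=cv2.cvtColor(f,cv2.COLOR_BGR2HSV)
m=(((h[...,0]<6)|(h[...,0]>174))&(h[...,1]>140)&(h[...,2]>90)); ys,xs=np.nonzero(m); p=(xs.mean()+180,ys.mean()+245); print('before scene',len(xs),plane(ray('scene',p),80))
a=np.array([440,-269]);y=np.radians(5.2); print('mat pt', a-50*np.array([-np.sin(y),np.cos(y)]))
tot([444.5,-319+4.4,200],[180,0,95]); print(env.state()['qpos'])
```

```text
scene 113
[203.4 259.6] [ 586.5 -257.3   80. ]
top 34
[349.  209.4] [ 581.1 -258.1   80. ]
[209.7 267.1] [348.1 198.4]
[201.2 257.4] [349.2 210.7]
before top 44 [ 614.55357057 -257.82127637   80.        ]
before scene 59 [ 613.48399772 -255.00170127   80.        ]
mat pt [ 444.53162901 -318.79421993]
now [ 433.2 -272.8  209.3] [-179.9   -0.     3. ] shift now-axes [ 9.1 42.4  9.2] shift goal-axes [-42.6   7.6   9.3] rot [ -0.1  -0.1 -92. ]
[-3.35435813e+01  1.28483554e+01  9.80518011e+01  9.53123706e-02
  6.91640842e+01  5.33987047e+01]
```

Run:
```python
from h import *
y=np.radians(3.1); O=np.array([596.6,-256.,0]); X=np.array([np.cos(y),np.sin(y),0]); Y=np.array([-np.sin(y),np.cos(y),0])
def pt(a,v): t=a-.5; return O-X*40*np.sin(t)+Y*v+ez*(45+40*np.cos(t))
for n,fa in (('top','pics/top_b.png'),('top','pics/top0.png'),('scene','pics/scene_b.png'),('scene','pics/scene0.png')):
    f=cv2.imread(fa).astype(float); red=np.clip(f[...,2]-np.maximum(f[...,0],f[...,1])-15,0,None)
    best=[]
    for a in np.arange(-.1,1.15,.05):
        # bar-only ends: sample strips along v excluding the arm
        P=proj(n,[pt(a,v) for v in list(np.arange(-24,-8,2))+list(np.arange(8,25,2))]).astype(np.float32)
        best.append((cv2.remap(red,P[:,0],P[:,1],1).mean(),a))
    b=np.array(best); w=(b[:,0]-b[:,0].max()*.5).clip(0); print(fa,'angle',round((w*b[:,1]).sum()/w.sum(),2),np.round(b[:,0]).astype(int))
```

```text
pics/top_b.png angle 0.93 [  1   0   0   0   0   0   0   0   0   0   0   0   1   1   0   0   1   8
  39  74 100  97  81  50  22]
pics/top0.png angle -0.0 [ 76  94 101  92  68  36   7   1   0   0   1   2   2   2   1   0   0   0
   0   0   0   0   0   0   0]
pics/scene_b.png angle 0.98 [  5   7   8   5   5   4   3   3   2   1   1   1   1   0   0   0   6  32
  72 106 128 139 140 132 116]
pics/scene0.png angle 0.07 [  7  46 101 130 130  85  19   0   0   0   0   0   0   0   0   0   0   0
   0   0   0   0   0   0   0]
```

Run:
```python
from h import *
from scipy.optimize import minimize
y=np.radians(3.1); X=np.array([np.cos(y),np.sin(y),0]); Y=np.array([-np.sin(y),np.cos(y),0])
F={k:cv2.imread(f'pics/{k}.png').astype(float) for k in ('top0','top_b','scene0','scene_b')}
def cents(k,side):
    # bar strip at |v| in 10..22: weighted red centroid perpendicular to bar, as station x at z=80
    n=k.rstrip('0_b') if k[0]=='s' else 'top'; n='scene' if k[0]=='s' else 'top'
    f=F[k]; red=np.clip(f[...,2]-np.maximum(f[...,0],f[...,1])-15,0,None); us=np.arange(-40,41,.5); out=[]
    for v in (-20,-16,-12,12,16,20):
        P=proj(n,[np.array([596.6,-256,80])+X*u+Y*v for u in us]).astype(np.float32); w=cv2.remap(red,P[:,0],P[:,1],1).ravel(); out.append(((w*us).sum()/w.sum()))
    return np.round(out,1)
for k in F: print(k,cents(k,0))
```

```text
top0 [19.3 19.3 19.2 20.9 19.9 19.9]
top_b [-17.  -17.  -16.9 -10.6 -16.1 -16.2]
scene0 [16.  16.1 16.3 16.2 16.3 16.5]
scene_b [-18.4 -18.5 -12.8 -18.1 -18.2 -18. ]
```

The force rises with no further travel, and the two views give about 0.92–0.98 rad, so the lever is at its stop. Next I'll turn the hook along the mat and set it down.

To row units: 21 mm / 500 = 0.042, 5 mm / 500 = 0.01, -8.5 degrees / 180 = -0.0472.

Request:
hand_motion(
  steps=[
    {"xyz":[0.01, 0.042, 0]},
    {"xyz":[0.008, 0.042, 0]},
    {"rotvec":[0, 0, -0.0444]},
    {"rotvec":[0, 0, -0.0472]},
    {"rotvec":[0, 0, -0.0472]},
    {"rotvec":[0, 0, -0.0472]},
    {"rotvec":[0, 0, -0.0472]},
    {"rotvec":[0, 0, -0.0472]},
  ],
)

```text
time_s: 16.0
ee_pos: [445.8, -314.3, 208.5]
ee_rot: [-179.9, -0.1, 53.9]
force: [-0.4, 0.2, -2.1]
gripper_width: 25.8
gripper_force: 55.0
```

Request:
hand_motion(
  steps=[
    {"rotvec":[0, 0, -0.0472]},
    {"rotvec":[0, 0, -0.0472]},
    {"rotvec":[0, 0, -0.0472]},
    {"rotvec":[0, 0, -0.0472]},
    {"rotvec":[0, 0, -0.0444]},
    {"xyz":[0, 0, 0.08]},
    {"xyz":[0, 0, 0.08]},
    {},
  ],
)

```text
time_s: 16.8
ee_pos: [442.3, -311.7, 123.9]
ee_rot: [-179.5, -0.6, 95.6]
force: [-1.4, 0.3, -2.2]
gripper_width: 25.5
gripper_force: 55.0
```

```bash
python3 -c "
from h import *
tot([444.5,-314.6,31],[180,0,95])"
```

```text
now [ 442.3 -311.7  123.9] [-179.5   -0.6   95.6] shift now-axes [-4.   2.8 92.8] shift goal-axes [-3.   2.  92.9] rot [-0.5 -0.6  0.6]
```

To row units: 30 mm / 500 = 0.06, 25 mm / 500 = 0.05, -0.5 degrees / 180 = -0.0028.

Request:
hand_motion(
  steps=[
    {"xyz":[-0.006, 0.004, 0.04], "rotvec":[-0.0022, -0.0028, 0]},
    {"xyz":[0, 0, 0.06]},
    {"xyz":[0, 0, 0.05]},
    {"xyz":[0, 0, 0.016]},
    {},
    {},
  ],
)

```text
time_s: 17.4
ee_pos: [449.3, -318.6, 47.8]
ee_rot: [179.5, 0.5, 95.6]
force: [0.5, -0.7, -1.2]
gripper_width: 25.3
gripper_force: 55.0
```

Request:
hand_motion(
  steps=[
    {"xyz":[0, 0, 0.004]},
    {"xyz":[0, 0, 0.004]},
    {},
    {},
  ],
)

```text
time_s: 17.8
ee_pos: [448.1, -317.9, 42.6]
ee_rot: [179.6, 0.4, 95.6]
force: [-0.1, -0.2, -1.8]
gripper_width: 25.6
gripper_force: 55.0
```

To row units: 2 mm / 500 = 0.004.

Request:
hand_motion(
  steps=[
    {"xyz":[0, 0, 0.004]},
    {"xyz":[0, 0, 0.004]},
    {"xyz":[0, 0, 0.004]},
    {"xyz":[0, 0, 0.004]},
    {},
    {},
  ],
)

```text
time_s: 18.4
ee_pos: [448.1, -317.9, 34.2]
ee_rot: [179.6, 0.4, 95.6]
force: [0.1, 0.3, -1.9]
gripper_width: 26.0
gripper_force: 55.0
```

Request:
hand_motion(
  steps=[
    {"xyz":[0, 0, 0.003]},
    {"xyz":[0, 0, 0.002]},
    {},
    {},
  ],
)

```text
time_s: 18.8
ee_pos: [448.4, -318.1, 32.8]
ee_rot: [179.5, 0.5, 95.6]
force: [0.2, -0.7, 5.7]
gripper_width: 25.5
gripper_force: 55.0
```

To row units: 0.3 mm / 500 = 0.0006.

Request:
hand_motion(
  steps=[
    {"xyz":[0, 0, 0.0006]},
    {},
    {},
  ],
  grip_force=15,
)

```text
time_s: 19.1
ee_pos: [448.7, -318.6, 31.8]
ee_rot: [179.5, 0.5, 95.5]
force: [0.0, -2.2, 1.2]
gripper_width: 26.2
gripper_force: 15.0
```

Request:
hand_motion(
  steps=[
    {},
    {},
    {},
    {},
    {},
  ],
  finger_gap=60,
)

```text
time_s: 19.6
ee_pos: [448.0, -317.8, 31.4]
ee_rot: [179.6, 0.4, 95.6]
force: [-0.6, 0.3, -0.5]
gripper_width: 59.3
gripper_force: 0.0
```

Request:
hand_motion(
  steps=[
    {"xyz":[0, 0, -0.01]},
    {"xyz":[0, 0, -0.03]},
    {"xyz":[0, 0, -0.06]},
    {"xyz":[0, 0, -0.08]},
    {"xyz":[0, 0, -0.08]},
    {"xyz":[0, 0, -0.08]},
    {"xyz":[-0.06, -0.06, -0.06]},
    {},
  ],
)

```text
time_s: 20.4
ee_pos: [420.6, -351.8, 235.6]
ee_rot: [179.3, 0.9, 95.4]
force: [0.4, 0.2, 0.4]
gripper_width: 59.6
gripper_force: 0.0
```

Request:
hand_motion(
  steps=[
    {"xyz":[-0.08, 0.04, 0]},
    {"xyz":[-0.08, 0.04, 0]},
    {},
    {},
  ],
)

```text
time_s: 20.8
ee_pos: [468.0, -423.4, 229.6]
ee_rot: [179.7, 0.3, 95.5]
force: [-0.1, 0.3, 0.2]
gripper_width: 60.2
gripper_force: 0.0
```

Run:
```python
from h import *
w=env.grab_frame('wrist'); s=env.grab_frame('scene'); cv2.imwrite('pics/w9.png',w)
t=env.grab_frame('top')
print(np.round(env.state()['ee_pos']),env.state()['force'])
a=np.hstack([cv2.resize(s[100:310,90:370],(800,600))[:, :500],cv2.resize(t[140:290,270:370],(300,450),interpolation=2)[:450].repeat(1,0) if 0 else np.vstack([cv2.resize(t[150:290,280:440],(300,262)),cv2.resize(w,(300,338))])])
cv2.imwrite('pics/fin.png',a); print(a.shape)
```

```text
[ 468. -423.  231.] [ 0.21043817  0.59788049 -0.94241209]
(600, 800, 3)
```

View pics/fin.png

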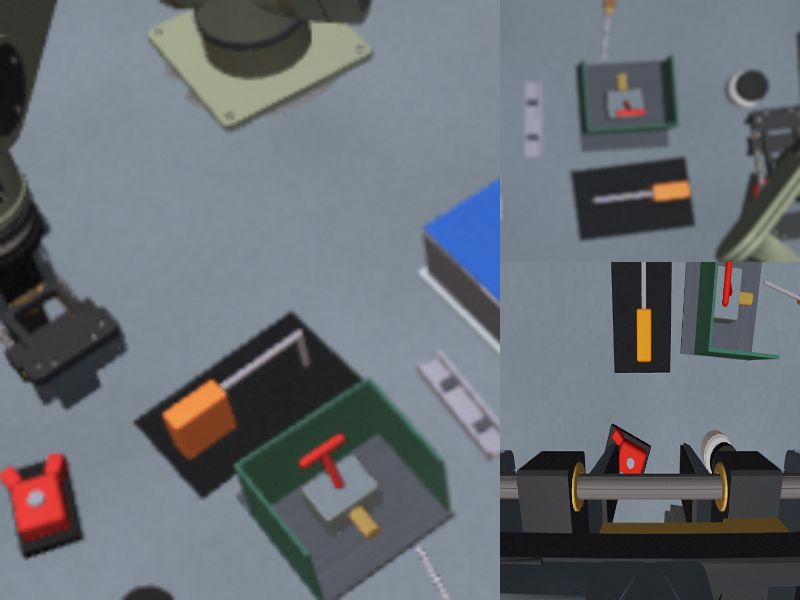

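The hook stands upright on the mat, released. The lever leans to the guard's front wall, and the toe, jar and tracks are where they were.

```bash
python3 -c "
from workcell import env
print(env.job_done())"
```

```text
the job is handed in; nothing more can be done
None
```

Job handed in: the yellow lid is open, the red valve lever was pulled over with the hook until it stopped moving (19 N; the cameras put it at about 0.92–0.98 of 1.0 rad), and the hook is standing released on the mat; the red and blue lids were shut when last seen, right after the yellow lid was opened, and the final picture did not cover the whole row.

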